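Sort a filter cartridge by its weight

TASK

Lift the sealed water-filter cartridge just clear of the crate floor (no more than about 3 cm) and hold it still a moment to feel its weight: over 250 g it is clogged, under that it is still fresh. Stand a clogged (heavy) one upright in the round dock and a fresh (light) one in the square dock, and push it gently down until the dock's stiff floor pad is fully home, feeling for the stop and never pressing with more than 25 N, then let go. Leave the other things where they are.

Things in the scene. Friction and masses are not known exactly. Their poses are not given: they have to be found in the camera images.
- cartridge: white plastic closed cylinder with grey end caps, 50 mm diameter, 110 mm tall (112 with the grey stub on top), standing upright on the top crate's floor. Origin: centre of its underside, z up its axis. Its mass is hidden, anywhere from 100 to 400 g.
- crate: fixed stack of two white slotted crates, 300 mm (x) by 240 mm (y). Origin: centre of the stack's underside. Top crate's inner floor 81 mm above it, tops of its 5 mm walls 140 mm above it. Its lid (240 mm) stands open on the stack's own +y side, leaning out 26 degrees, upper edge 356 mm up. The cartridge stands in the half towards the stack's -x side.
- dock_round: fixed white plastic dock, a round cup 80 mm in outer diameter and 75 mm high, open at the top, round bore 58 mm wide. Origin: centre of its underside, z up. For the heavy cartridge.
- dock_square: fixed white plastic dock, a square cup 80 by 80 mm and 75 mm high, open at the top, square bore 58 by 58 mm along its own x and y axes. Origin: centre of its underside, z up. For the light cartridge.
- pad_round (a joint): travel (m) of the black floor pad, 52 mm wide, in the round dock: 0 up, 0.014 fully home; starts at 0 to 0.003. It slides down against about 6.5 N of dry friction (no spring back, the cartridge's weight does not sink it) to a stop on a rubber seat that gives 1 mm per 8 N. The seat's height is hidden: the pad's top when home lies 17 to 35 mm above the dock's underside (14 mm more when up).
- pad_square (a joint): the same for the pad in the square dock.
- drain_cover: bystander: red silicone drain cover, disc 76 mm wide, 22 mm high with its knob, lying in the top crate's half towards the stack's +x side. Origin: centre of its underside.
- mop_clamp: bystander: small aluminium mop clamp head, 34 by 70 mm, 36 mm high, in the top crate's half towards the stack's +x side. Origin: centre of its underside.
- soap_rack: bystander: steel wire soap rack, 81 by 131 mm, 37 mm high, on the work surface beyond the docks. Origin: centre of its underside.
- bottle_brush: bystander: bamboo bottle brush, 34 mm wide and high, 235 mm long along its own y, on the work surface between the robot and the docks. Origin: on its underside, 125 mm from the handle's end.
Not all that is in view belongs to the job. What is shaped like the dock_square but blue or orange is not meant.

How it is judged:
By the outcome, as a careful person would: the job done as asked, in the order asked, and still so for the second after the job is handed in, with the robot touching nothing.
It also fails if it takes over 51 s, if anything falls off the work surface, if the arm or the gripper's body presses on something with over 40 N, if the wrist force passes 120 N, or if a joint passes its speed limit or range.

ROBOT

A 6-joint arm with a two-finger parallel gripper is mounted at the origin on the work surface. World frame = base frame: x ahead of the robot, y to its left, z up, the work surface at z = 0. Lengths are in mm, angles in degrees, forces in N, time in s.
With the tool pointing down it reaches from about 300 to 850 mm from the base axis. Payload 4.2 kg.
Tool frame: the origin (TCP) lies between the finger pads; the fingertips stand 14 mm ahead of it and the grasp point (between the pads) lies 5 mm behind it; z points along the fingers, y is the line along which they close (so a half turn about z gives the same grasp; the last joint's range is limited). The gripper opens to 91 mm and grips with 3 to 60 N. Pads are 32 mm wide; open, the fingers measure 118 mm over their backs; the gripper's body (76 mm by 178 mm) begins 60 mm behind the grasp point.
Start: joints at [-66.005, 18.312, 89.639, -0, 72.044, -1.146], TCP at [244.297, -520.542, 197.076] pointing down, gripper open.
Joint ranges: [-177.97, 177.97], [-48.28, 115.42], [12.27, 149.76], [-77.06, 257.06], [2.81, 150.46], [-146.56, 146.56]. Speed limits (degrees/s): [147.25, 147.25, 180, 180, 180, 180].

INTERFACE

Orientations are given as [roll, pitch, yaw] about the fixed x, y, z axes, in that order (R = Rz(yaw) Ry(pitch) Rx(roll)).
In Python, from workcell import * gives the robot as it stands. The module is installed in compiled form; this text tells all that it offers.
- The arm moves only by the tool send_rows, never from a script. Its argument "deltas" is a list of rows, each a list of 2 entries, a list of its own where there are three numbers: the shift along the tool's x, y, z normalised to -1 to 1, where 1 is 0.5 m, then the turn, a rotation vector about the tool's x, y, z normalised to -1 to 1, where 1 is 0.5 rad. A call has 1 to 10 rows; each row shifts and turns the commanded pose from where the row before left it, along the tool's axes as they then stand; what a row does not reach is not made up. A row lasts 1/10 s, in which the tool goes at most 50 mm and 8.59 degrees, less where a joint would pass 70% of its speed; a pose out of reach is approached as far as the arm can. A call with a number of a shift or a turn outside -1 to 1 is refused whole. A call with a gripper value outside its range is refused whole. "grip" is the closure, from 0 (fully open) to 1 (shut), set as the call begins (left out, the last holds). The fingers move at their own pace and stop on an object; "grip_force" is the grip in N (left out, the last holds). Time passes only in rows, so rows that do not move let the fingers close. It gives the time, the measured TCP pose, the force, the opening and the grip force at its end, in the units of the state.
- state(): the state, without advancing time (a new reading comes with each control period).
- grab_frame(name): name is "side" or "top" or "wrist"; returns the picture (480x640x3 uint8, red, green, blue); there is no depth.
- calibration(name): a dict with "mtx" (3x3 intrinsics, pixels), "R" (3x3) and "t" (3): a world point X has camera coordinates R X + t. Camera axes: x right, y down, z forward; pixel columns grow to the right and rows downward; lengths in mm; the calibration is good to about 2 mm. A picture is of the moment at which its call begins: read the wrist's pose just before it. calibration takes no time and is no camera call; for the wrist camera it gives the pose at the moment of the call.
- job_done(): hands the job in; it is judged then, once.
Trained networks look in the newest picture that a camera, given by its name, has taken for a name from the list of things; names that differ only in an ending like _2 or _b are one class to them, and where a whole thing is asked for, a point or a joint stands for the part that bears it (a point fixed in the world has none). Each returns a list of dicts, best first, with "p" (0 to 1); they miss things now and then, are a little off and sometimes report something else, mostly with a low value. They report only what shows in the picture. A call takes as long as a camera call. They do not tell look-alikes from the thing itself.
- trace(camera, label): "pixels" (480x640 bool, what is visible of it) and "bbox" ([left, top, width, height] in pixels, round what is visible of it).
The state is a dict: "time_s": time; "qpos": joint angles; "qvel": joint speeds; "effort": joint torques, N m; "ee_pos": TCP position; "ee_rot": TCP orientation; "force": force on the tool from outside, world axes, zero at the start; "torque": the same for the moment, N m; "gripper_width": finger opening in mm; "gripper_force": force on a finger pad.
Only numpy, scipy, OpenCV 4.12 (cv2) and the standard library are available. Lean on these libraries where they do the work, as an engineer would, in place of code of your own. Each camera call takes 0.05 s, during which the arm holds its last target. There are 200 camera calls.

## Working session

There is one attempt and no reset: what is moved stays moved. The work goes in short steps, Python scripts to look and compute and a tool call to move; the robot and the scene stay as the last step left them, time stands still between calls to the robot, and variables do not carry over. Pictures are saved under pics/ and viewed, at most 10 in all, crops included, and the job is handed in when it is done.

Besides the shell and the picture viewer there is one more tool, called after "Emit:" as name([rows], argument=value, ...), one row to a line, values as JSON. send_rows: Moves the arm, as the interface text tells. Scaled input: -1 to 1 covers 0.5 m each way for a shift and 0.5 rad each way for a turn. Its arguments: {"type":"object","properties":{"deltas":{"type":"array","items":{"type":"array"}},"grip":{"type":"number"},"grip_force":{"type":"number"}},"required":["deltas"]}

```bash
mkdir -p pics; cat > h.py <<'E'
from workcell import *
import numpy as np, cv2
from scipy.spatial.transform import Rotation as Ro
def save(im,n): cv2.imwrite('pics/'+n,im[:,:,::-1])
def ray(c,px):
    M,R,t=[np.array(c[k],float) for k in('mtx','R','t')]
    d=R.T@np.linalg.solve(M,[px[0],px[1],1]); return -R.T@t, d/np.linalg.norm(d)
def atz(c,px,z):
    o,d=ray(c,px); return o+d*(z-o[2])/d[2]
def tri(rs):
    A=sum(np.eye(3)-np.outer(d,d) for o,d in rs); b=sum((np.eye(3)-np.outer(d,d))@o for o,d in rs)
    return np.linalg.solve(A,b)
def proj(c,X):
    p=np.array(c['mtx'])@(np.array(c['R'])@np.array(X)+np.array(c['t']).ravel()); return p[:2]/p[2]
E
python3 - <<'E'
from h import *
s=state(); print({k:np.round(v,2) for k,v in s.items()})
T=grab_frame('top');S=grab_frame('side')
save(T,'top0.png');save(S,'side0.png')
for c in('top','side'):
    k=calibration(c);print(c,np.round(-np.array(k['R']).T@np.array(k['t']).ravel()),np.round(np.array(k['R'])[2],2))
    for n in('cartridge','dock_round','dock_square','crate','soap_rack','bottle_brush','drain_cover','mop_clamp'):
        print(n,[(round(d['p'],2),d['bbox'],np.round(np.argwhere(d['pixels']).mean(0)[::-1],1)) for d in trace(c,n)])
E
```

```text
{'time_s': np.float64(0.0), 'qpos': array([-66.01,  18.35,  89.7 ,  -0.  ,  72.04,  -1.15]), 'qvel': array([-0.03,  0.11, -0.09,  0.03,  0.01,  0.07]), 'effort': array([  0.  , -41.25, -23.2 ,   0.07,   0.05,  -0.  ]), 'ee_pos': array([ 244.07, -520.06,  196.24]), 'ee_rot': array([-179.9 ,   -0.  ,   25.14]), 'force': array([-0.17, -1.12, -0.05]), 'torque': array([-0.04,  0.01,  0.04]), 'gripper_force': np.float64(0.0), 'gripper_width': np.float64(91.61)}
top [518. -16. 889.] [ 0.05 -0.02 -1.  ]
cartridge [(0.74, [179.8, 282.9, 45.5, 35.3], array([201.7, 299.2]))]
dock_round [(0.97, [455.1, 253.6, 55.0, 47.9], array([482.1, 277.8]))]
dock_square [(0.79, [440.1, 167.1, 71.0, 63.2], array([474.4, 197.9])), (0.78, [326.3, 232.3, 62.8, 58.5], array([357.3, 260.1])), (0.74, [276.7, 59.5, 63.1, 72.7], array([307.5,  95.7]))]
crate [(0.75, [0.0, 85.3, 282.9, 276.2], array([131.1, 238. ])), (0.52, [329.5, 138.2, 76.5, 52.0], array([368.4, 161.9])), (0.5, [143.3, 172.9, 47.3, 31.5], array([168.8, 185.9])), (0.39, [468.5, 262.5, 26.6, 32.4], array([483.5, 278.3])), (0.21, [354.4, 351.0, 126.6,
[... 399 characters left out ...]
48.9, 29.8], array([168.8, 185.7]))]
side [333. 596. 778.] [ 0.24 -0.63 -0.73]
cartridge [(0.73, [330.0, 272.7, 36.2, 76.9], array([346.8, 311.7]))]
dock_round [(0.82, [386.9, 137.3, 43.6, 56.0], array([409.3, 165. ]))]
dock_square [(0.91, [319.8, 124.7, 47.5, 56.5], array([341.9, 151.9])), (0.69, [335.2, 200.9, 51.3, 61.7], array([359.7, 231.9]))]
crate [(0.67, [25.7, 220.2, 398.9, 259.8], array([276., 345.]))]
soap_rack [(0.67, [243.9, 183.1, 61.4, 45.3], array([273.5, 204.2]))]
bottle_brush [(0.74, [446.4, 194.0, 37.4, 81.7], array([462.7, 238.2]))]
drain_cover [(0.55, [235.9, 267.0, 47.9, 36.4], array([259.3, 283.5]))]
mop_clamp [(0.85, [185.3, 301.3, 50.9, 50.4], array([209.7, 326. ]))]
```

View pics/top0.png

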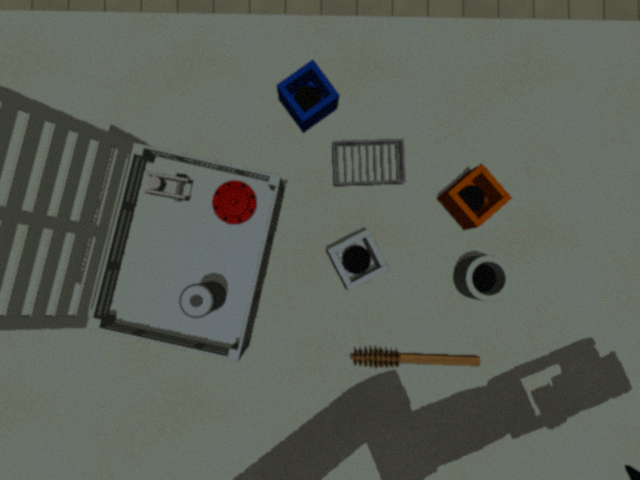

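View pics/side0.png

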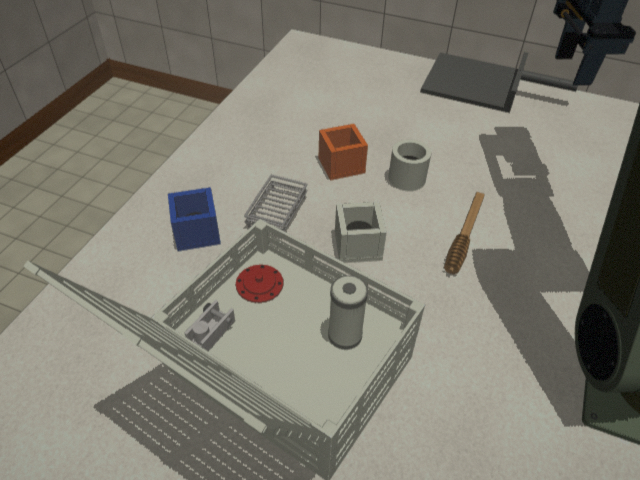

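The top view shows the cartridge at (197,300), which is the only white cylinder in the crate. The white square dock is at (357,260) and the round dock at (485,277). Look-alikes for the square dock are orange at (475,197) and blue at (308,95). The round cup could also be confused with the cartridge from above. The side view has the cartridge at (347,312), the square dock at (360,232) and the round dock at (410,165). Next I fit silhouettes in both views and check the choice in one crop.

```bash
cat > fit.py <<'E'
from h import *
from scipy.optimize import minimize
def cyl(r,h,n=48):
    a=np.linspace(0,2*np.pi,n,endpoint=False); return np.array([[r*np.cos(t),r*np.sin(t),z] for z in(0,h) for t in a])
def box(a,b,h): return np.array([[x*a/2,y*b/2,z] for x in(-1,1) for y in(-1,1) for z in(0,h)])
def hullmask(c,P):
    q=np.array([proj(c,p) for p in P]); m=np.zeros((480*4,640*4),np.uint8)
    cv2.fillConvexPoly(m,cv2.convexHull(((q+.5)*4).astype(np.float32)).round().astype(np.int32),1)
    return cv2.resize(m.astype(np.float32),(640,480),interpolation=cv2.INTER_AREA)
def fit(name,obs,P,x0,yaw=False):
    def cost(v):
        w=v[3] if yaw else 0
        Q=P@Ro.from_euler('z',w*2,degrees=True).as_matrix().T+v[:3]
        e=0
        for c,m in obs:
            g=hullmask(c,Q); e+=1-np.minimum(g,m).sum()/np.maximum(g,m).sum()
        return e/len(obs)
    best=None
    for w in ([0,15,30] if yaw else [0]):
        x=np.r_[x0,[w]] if yaw else np.array(x0,float)
        S=np.vstack([x]+[x+np.eye(len(x))[i]*12 for i in range(len(x))])
        r=minimize(cost,x,method='Nelder-Mead',options=dict(initial_simplex=S,xatol=.1,fatol=1e-4))
        if best is None or r.fun<best.fun: best=r
    v=best.x.copy()
    if yaw: v[3]*=2
    print(name,np.round(v,1),'1-IoU',round(best.fun,3)); return v
E
python3 - <<'E'
from fit import *
kt,ks=calibration('top'),calibration('side')
T=grab_frame('top');S=grab_frame('side')
def get(n,near):
    o=[]
    for c,k,p in(('top',kt,near[0]),('side',ks,near[1])):
        d=min(trace(c,n),key=lambda d:np.linalg.norm(np.argwhere(d['pixels']).mean(0)[::-1]-p)); o.append((k,d['pixels'].astype(np.float32)))
    return o
print('cart top tri',np.round(tri([ray(kt,(197,300)),ray(ks,(349,287))]),1))
for n,near,P,z,yaw in(('cartridge',((201,299),(347,312)),cyl(25,110),81,0),('dock_round',((482,278),(409,165)),cyl(40,75),0,0),('dock_square',((357,260),(360,232)),box(80,80,75),0,1)):
    o=get(n,near); x=atz(kt,near[0],z+60); x[2]=z; fit(n,o,P,x,yaw)
# crate top corners (top view pixels by eye) at z=140
for p in((143,152),(281,182),(239,353),(100,323)): print(p,np.round(atz(kt,p,140),0))
# brush
print('brush',[np.round(atz(kt,p,17),0) for p in((352,357),(480,361))])
up=lambda im,x,y,w,h:cv2.resize(im[y:y+h,x:x+w],(400,300),interpolation=cv2.INTER_CUBIC)
save(np.vstack([np.hstack([up(T,170,262,64,48),up(T,325,230,80,60)]),np.hstack([up(T,445,245,80,60),up(S,300,195,120,90)])]),'crop.png')
E
```

```text
cart top tri [464.  141.8 192.9]
cartridge [463.2 143.2  80.4] 1-IoU 0.043
dock_round [ 495.1 -330.9    1.1] 1-IoU 0.06
dock_square [ 526.  -105.4    2.1   28. ] 1-IoU 0.029
(143, 152) [693. 244. 140.]
(281, 182) [647.  24. 140.]
(239, 353) [378.  87. 140.]
(100, 323) [423. 303. 140.]
brush [array([ 348., -102.,   17.]), array([ 342., -336.,   17.])]
```

View pics/crop.png

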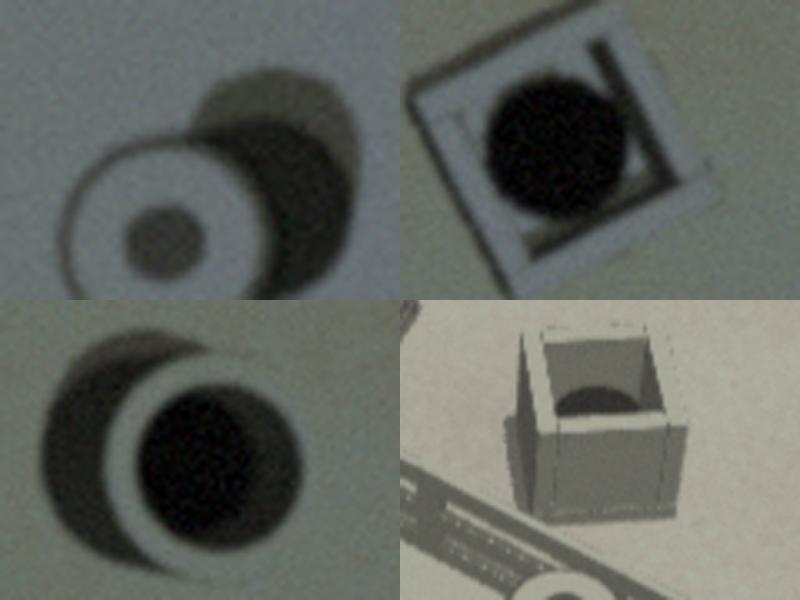

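The crop shows the stubbed white cartridge, the white square dock with a black pad, and the white round cup, whose bore centre is at about (489,278). All three match their descriptions, and the heights agree (cartridge base 80, docks about 0). Now I work out the shifts in tool axes.

```bash
cat >> h.py <<'E'
def legs(pts):
    s=state(); R=Ro.from_euler('xyz',s['ee_rot'],degrees=True).as_matrix(); p=np.array(s['ee_pos'])
    print('from',np.round(p,1),np.round(s['ee_rot'],2))
    for q in pts:
        d=R.T@(np.array(q)-p)/500; n=int(np.ceil(np.linalg.norm(d)/0.095)); print(q,n,'rows of',np.round(d/n,4)); p=np.array(q)
E
python3 - <<'E'
from h import *
k=calibration('top'); print(np.round(atz(k,(489,278),75),1)); print(proj(k,(495,-331,75)),proj(k,(526,-105.4,75)))
legs([(420,-330,330),(460,-110,330),(463,143,290)])
E
```

```text
[ 495.  -332.3   75. ]
[488.26467822 278.01845489] [357.75307926 259.08050009]
from [ 244.3 -520.5  197.1] [179.99   0.    25.14]
(420, -330, 330) 7 rows of [ 0.0686 -0.0279 -0.038 ]
(460, -110, 330) 5 rows of [ 0.0519 -0.0729 -0.    ]
(463, 143, 290) 6 rows of [ 0.0367 -0.0759  0.0133]
```

Emit:
send_rows([
  [[0.0686,-0.0279,-0.038],[0,0,0]],
  [[0.0686,-0.0279,-0.038],[0,0,0]],
  [[0.0686,-0.0279,-0.038],[0,0,0]],
  [[0.0686,-0.0279,-0.038],[0,0,0]],
  [[0.0686,-0.0279,-0.038],[0,0,0]],
  [[0.0686,-0.0279,-0.038],[0,0,0]],
  [[0.0686,-0.0279,-0.038],[0,0,0]],
  [[0,0,0],[0,0,0]],
  [[0,0,0],[0,0,0]],
], grip=0)

```text
time_s: 2.2
ee_pos: [420.4, -329.8, 330.2]
ee_rot: [180.0, 0.0, 25.2]
force: [-0.2, -0.6, 0.1]
gripper_width: 91.1
gripper_force: 0.0
```

```bash
python3 - <<'E'
from h import *
import json
k=calibration('wrist');W=grab_frame('wrist');save(W,'w1.png')
json.dump({a:np.array(b).tolist() for a,b in k.items()},open('w1.json','w'))
print(np.round(-np.array(k['R']).T@np.array(k['t']).ravel()),np.round(np.array(k['R'])[2],2),proj(k,(495,-331,75)))
print([(round(d['p'],2),d['bbox']) for d in trace('wrist','dock_round')])
legs([(460,-110,330),(463,143,290)])
E
```

```text
[ 493. -296.  518.] [-0.26 -0.12 -0.96] [351.99143069 134.32805767]
[(0.94, [313.5, 97.6, 75.8, 73.3])]
from [ 419.3 -330.5  329.2] [-1.7993e+02  7.0000e-02  2.5100e+01]
(460, -110, 330) 5 rows of [ 0.0521 -0.073  -0.0003]
(463, 143, 290) 6 rows of [ 0.0367 -0.0759  0.0134]
```

View pics/w1.png

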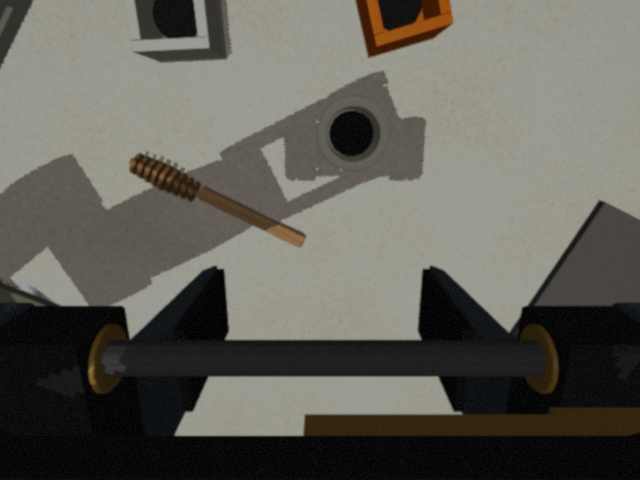

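The wrist view shows the round dock's bore at (352,133), against a predicted (352,134), so its position is confirmed. The white square dock is at (180,20) and the orange one at (405,20).

Emit:
send_rows([
  [[0.052,-0.073,0],[0,0,0]],
  [[0.052,-0.073,0],[0,0,0]],
  [[0.052,-0.073,0],[0,0,0]],
  [[0.052,-0.073,0],[0,0,0]],
  [[0.052,-0.073,0],[0,0,0]],
  [[0,0,0],[0,0,0]],
  [[0,0,0],[0,0,0]],
])

```text
time_s: 3.0
ee_pos: [459.8, -110.0, 329.4]
ee_rot: [-180.0, 0.1, 25.2]
force: [-0.6, -0.7, -0.4]
gripper_width: 91.4
gripper_force: 0.0
```

```bash
python3 - <<'E'
from fit import *
k=calibration('wrist');W=grab_frame('wrist');save(W,'w2.png')
k1,k2=[calibration(c) for c in('top','side')]
grab_frame('side');grab_frame('top')
pick=lambda c,p:min(trace(c,'dock_square'),key=lambda d:np.linalg.norm(np.argwhere(d['pixels']).mean(0)[::-1]-p))['pixels'].astype(np.float32)
pr=proj(k,(526,-105,40));print(pr,[(round(d['p'],2),d['bbox']) for d in trace('wrist','dock_square')])
m=pick('wrist',pr)
fit('sq wrist only',[(k,m)],box(80,80,75),(526,-105,0),1)
fit('sq wrist+side',[(k,m),(k2,pick('side',(360,232)))],box(80,80,75),(526,-105,0),1)
legs([(460,143,290)])
E
```

```text
[342.13671938 137.46221386] [(0.92, [308.4, 102.7, 75.7, 78.4]), (0.63, [493.3, 79.3, 114.6, 98.8])]
sq wrist only [ 525.7 -106.5   -2.2   27.5] 1-IoU 0.012
sq wrist+side [ 526.  -106.2    1.1   27.5] 1-IoU 0.032
from [ 460.1 -110.9  329.9] [-1.800e+02  2.000e-02  2.501e+01]
(460, 143, 290) 6 rows of [ 0.0358 -0.0767  0.0133]
```

Emit:
send_rows([
  [[0.03,-0.075,0.012],[0,0,0]],
  [[0.03,-0.075,0.012],[0,0,0]],
  [[0.03,-0.075,0.012],[0,0,0]],
  [[0.03,-0.075,0.012],[0,0,0]],
  [[0.03,-0.075,0.012],[0,0,0]],
  [[0.03,-0.075,0.012],[0,0,0]],
  [[0,0,0],[0,0,0]],
  [[0,0,0],[0,0,0]],
])

```text
time_s: 4.1
ee_pos: [446.2, 132.1, 293.8]
ee_rot: [180.0, 0.0, 25.2]
force: [0.4, -1.4, -0.3]
gripper_width: 91.3
gripper_force: 0.0
```

```bash
python3 - <<'E'
from fit import *
k=calibration('wrist');W=grab_frame('wrist');save(W,'w3.png')
print(proj(k,(463.2,143.2,192)),[(round(d['p'],2),d['bbox']) for d in trace('wrist','cartridge')])
m=trace('wrist','cartridge')[0]['pixels'].astype(np.float32)
fit('c',[(k,m)],cyl(25,110),(463,143,81))
legs([(463,142.5,260),(463,142.5,164)])
E
```

```text
[317.80267918 205.56898   ] [(0.64, [283.6, 156.7, 68.1, 82.5])]
c [463.3 143.9  82.2] 1-IoU 0.019
from [446.5 130.9 294.3] [ 1.7996e+02 -2.0000e-02  2.5030e+01]
(463, 142.5, 260) 1 rows of [ 0.0396 -0.0071  0.0686]
(463, 142.5, 164) 3 rows of [-0.    -0.     0.064]
```

View pics/w3.png

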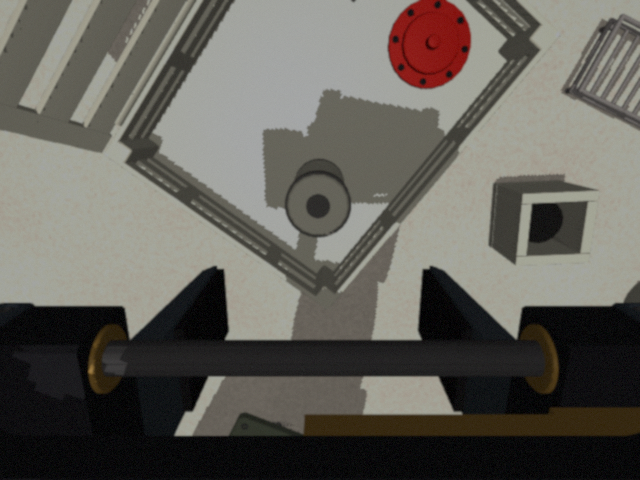

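The wrist view shows the cartridge stub at (318,206), against a predicted (318,206). I align, descend and grip.

Emit:
send_rows([
  [[0.0406,-0.007,0.03],[0,0,0]],
  [[0,0,0.06],[0,0,0]],
  [[0,0,0.06],[0,0,0]],
  [[0,0,0.06],[0,0,0]],
  [[0,0,0.03],[0,0,0]],
  [[0,0,0.02],[0,0,0]],
  [[0,0,0],[0,0,0]],
  [[0,0,0],[0,0,0]],
])

```text
time_s: 5.05
ee_pos: [463.9, 143.6, 164.9]
ee_rot: [180.0, -0.1, 25.1]
force: [0.7, 0.0, -0.1]
gripper_width: 91.2
gripper_force: 0.0
```

Emit:
send_rows([
  [[0,0,0],[0,0,0]],
  [[0,0,0],[0,0,0]],
  [[0,0,0],[0,0,0]],
  [[0,0,0],[0,0,0]],
  [[0,0,0],[0,0,0]],
  [[0,0,0],[0,0,0]],
  [[0,0,0],[0,0,0]],
  [[0,0,0],[0,0,0]],
  [[0,0,0],[0,0,0]],
], grip=1, grip_force=40)

```text
time_s: 5.95
ee_pos: [463.1, 144.1, 164.1]
ee_rot: [-180.0, -0.0, 25.1]
force: [0.4, 0.9, 1.3]
gripper_width: 49.1
gripper_force: 40.0
```

```bash
cat >> h.py <<'E'
def avg(n):
    F=[];Z=[]
    for i in range(n):
        grab_frame('top'); s=state(); F.append(s['force']); Z.append(s['ee_pos'])
    F=np.array(F); print('F',F.mean(0).round(2),'sem',(F.std(0)/n**.5).round(2),'pos',np.mean(Z,0).round(1),'t',s['time_s'],'w',s['gripper_width'],'gf',s['gripper_force'])
E
python3 -c "
from h import *
avg(16)"
```

```text
F [-0.37  0.87  1.52] sem [0.12 0.11 0.09] pos [463.1 144.1 164.1] t 6.75 w 48.33375165114417 gf 40.001025795936584
```

Emit:
send_rows([
  [[0,0,-0.01],[0,0,0]],
  [[0,0,-0.01],[0,0,0]],
  [[0,0,-0.01],[0,0,0]],
  [[0,0,-0.01],[0,0,0]],
  [[0,0,0],[0,0,0]],
  [[0,0,0],[0,0,0]],
  [[0,0,0],[0,0,0]],
  [[0,0,0],[0,0,0]],
  [[0,0,0],[0,0,0]],
])

```text
time_s: 7.65
ee_pos: [463.0, 144.0, 183.8]
ee_rot: [180.0, 0.0, 25.1]
force: [-0.0, -1.1, -1.0]
gripper_width: 48.9
gripper_force: 40.0
```

```bash
python3 -c "
from h import *
avg(20);avg(20);legs([(463,143.5,275)])"
```

```text
F [-0.    0.02 -2.43] sem [0.1  0.11 0.12] pos [463.1 144.  184. ] t 8.65 w 49.16818649432199 gf 39.999035596847534
F [-0.04 -0.   -2.26] sem [0.1  0.09 0.1 ] pos [463.1 144.  184. ] t 9.65 w 49.001066830394024 gf 39.99903380870819
from [463.1 144.  184. ] [179.99   0.    25.14]
(463, 143.5, 275) 2 rows of [-0.0003  0.0005 -0.091 ]
```

The weight comes to about 2.35 N, too close to the 2.45 N limit to decide. I need more readings and a proper tare at this pose.

```bash
cat >> h.py <<'E'
def avg2(n):
    L=[]
    for i in range(n):
        grab_frame('top'); s=state(); L.append(np.r_[s['force'],s['torque'],s['effort'],s['qpos'],s['time_s']])
    L=np.array(L); print(L.mean(0).round(3)); print('sd',L.std(0).round(3)); return L
E
python3 -c "
from h import *
L=avg2(20);print(L[:,2].round(2))"
```

```text
[-1.78000e-01  4.80000e-02 -2.19300e+00  5.00000e-03  1.00000e-03
 -8.00000e-03 -0.00000e+00 -3.42050e+01 -2.32780e+01  4.40000e-02
 -7.10000e-02  0.00000e+00  1.59200e+01  1.07440e+01  1.02103e+02
 -6.00000e-03  6.71520e+01  8.07820e+01  1.01750e+01]
sd [0.5   0.561 0.674 0.035 0.029 0.025 0.001 0.001 0.    0.    0.    0.
 0.001 0.001 0.001 0.001 0.001 0.001 0.288]
[-3.18 -2.43 -1.61 -2.47 -1.21 -1.68 -1.87 -2.68 -1.83 -1.74 -2.45 -2.41
 -2.46 -2.59 -1.7  -3.34 -0.79 -1.56 -2.53 -3.34]
```

Emit:
send_rows([
  [[0,0,0.01],[0,0,0]],
  [[0,0,0.01],[0,0,0]],
  [[0,0,0.01],[0,0,0]],
  [[0,0,0.009],[0,0,0]],
  [[0,0,0],[0,0,0]],
  [[0,0,0],[0,0,0]],
  [[0,0,0],[0,0,0]],
])

```text
time_s: 11.35
ee_pos: [463.0, 144.0, 164.3]
ee_rot: [180.0, 0.0, 25.1]
force: [-0.2, 0.5, -2.5]
gripper_width: 48.7
gripper_force: 40.0
```

Emit:
send_rows([
  [[0,0,0],[0,0,0]],
  [[0,0,0],[0,0,0]],
  [[0,0,0],[0,0,0]],
  [[0,0,0],[0,0,0]],
  [[0,0,0],[0,0,0]],
  [[0,0,0],[0,0,0]],
  [[0,0,0],[0,0,0]],
  [[0,0,0],[0,0,0]],
  [[0,0,0],[0,0,0]],
], grip=0.3)

```text
time_s: 12.25
ee_pos: [463.1, 144.0, 164.5]
ee_rot: [180.0, 0.0, 25.1]
force: [0.1, 0.3, 0.5]
gripper_width: 63.9
gripper_force: 0.0
```

```bash
python3 -c "
from h import *
L=avg2(25);s=state();print(s['gripper_width'],s['ee_pos'])"
```

```text
[-1.40000e-02  2.21000e-01  5.20000e-02 -3.00000e-03 -3.00000e-03
 -4.00000e-03  0.00000e+00 -3.34990e+01 -2.19130e+01  4.30000e-02
 -7.00000e-02 -0.00000e+00  1.59200e+01  1.16590e+01  1.03925e+02
 -5.00000e-03  6.44160e+01  8.07820e+01  1.29000e+01]
sd [0.539 0.534 0.403 0.028 0.029 0.025 0.001 0.001 0.    0.    0.    0.
 0.001 0.002 0.001 0.002 0.001 0.001 0.361]
63.80633613689453 [463.09082617 144.00724516 164.53314298]
```

Joint torques read almost without noise, so I take the empty torque at the same lifted pose (open fingers beside the cartridge) and compare.

Emit:
send_rows([
  [[0,0,-0.01],[0,0,0]],
  [[0,0,-0.01],[0,0,0]],
  [[0,0,-0.01],[0,0,0]],
  [[0,0,-0.009],[0,0,0]],
  [[0,0,0],[0,0,0]],
  [[0,0,0],[0,0,0]],
  [[0,0,0],[0,0,0]],
  [[0,0,0],[0,0,0]],
])

```text
time_s: 14.3
ee_pos: [462.9, 144.0, 183.8]
ee_rot: [180.0, 0.0, 25.1]
force: [-0.6, -0.5, -0.6]
gripper_width: 63.4
gripper_force: 0.0
```

```bash
python3 - <<'E'
from h import *
from scipy.optimize import least_squares
L=avg2(6); m=L.mean(0)
d=np.array([-34.205,-23.278])-m[7:9]; print('dtau',d,'pose',np.mean(state()['ee_pos'][:]),state()['ee_pos'])
# planar FK from known poses: q2,q3,r,z
D=np.array([[18.312,89.639,np.hypot(244.297,520.542),197.076],[10.744,102.103,np.hypot(463.1,144),184.0],[11.659,103.925,np.hypot(463.09,144.01),164.5]])
def f(v):
    a,b,L1,L2=v; q2=np.radians(D[:,0]);q=np.radians(D[:,0]+D[:,1])
    return np.r_[a+L1*np.sin(q2)+L2*np.sin(q)-D[:,2], b+L1*np.cos(q2)+L2*np.cos(q)-D[:,3]]
s=least_squares(f,[0,100,400,400]);print(s.x,s.fun)
q2=np.radians(10.744);a,b,L1,L2=s.x
print('g from tau2,tau3:',d[0]/((485-a)/1000)/9.81*1e3,d[1]/((485-a-L1*np.sin(q2))/1000)/9.81*1e3)
print(d[0]-d[1],'=f*L1*sin(q2)')
E
```

```text
[-7.60000e-02 -3.90000e-02  1.88000e-01 -1.20000e-02 -7.00000e-03
  5.00000e-03 -0.00000e+00 -3.31680e+01 -2.24580e+01  4.40000e-02
 -6.80000e-02 -0.00000e+00  1.59210e+01  1.07540e+01  1.02113e+02
 -6.00000e-03  6.71510e+01  8.07810e+01  1.44750e+01]
sd [0.352 0.402 0.704 0.017 0.037 0.021 0.    0.018 0.005 0.    0.001 0.
 0.002 0.003 0.005 0.001 0.001 0.001 0.085]
dtau [-1.03689929 -0.82010055] pose 263.6607864212515 [463.0289777  144.00946297 183.9439186 ]
[ -12.4548589  -256.71024942  612.81140408  415.05307144] [-0.08376684 -0.69554607  0.77931277  0.0713773   0.20517785 -0.27655513]
g from tau2,tau3: -212.4779612262935 -218.15084415037404
-0.21679873657226523 =f*L1*sin(q2)
```

Effort and pose are almost noise-free, but the lever arms need better kinematics. I make a short empty excursion to sample distinct poses.

```bash
cat > rec.py <<'E'
from h import *
import sys,json
s=state(); open('log.txt','a').write(json.dumps(dict(tag=sys.argv[1],q=list(map(float,s['qpos'])),p=list(map(float,s['ee_pos'])),e=list(map(float,s['effort']))))+'\n')
print(sys.argv[1],s['time_s'],np.round(s['ee_pos'],2),np.round(s['qpos'],3),np.round(s['effort'][:5],3),np.abs(s['qvel']).max().round(3))
E
python3 rec.py empty184
```

```text
empty184 14.6 [463.03 144.01 183.94] [ 1.5921e+01  1.0749e+01  1.0211e+02 -5.0000e-03  6.7152e+01  8.0782e+01] [-1.0000e-03 -3.3148e+01 -2.2456e+01  4.4000e-02 -6.9000e-02] 0.089
```

Emit:
send_rows([
  [[0,0,-0.09],[0,0,0]],
  [[0,0,-0.09],[0,0,0]],
  [[0,0,-0.09],[0,0,0]],
  [[0,0,-0.09],[0,0,0]],
  [[0,0,-0.06],[0,0,0]],
  [[0,0,0],[0,0,0]],
  [[0,0,0],[0,0,0]],
  [[0,0,0],[0,0,0]],
  [[0,0,0],[0,0,0]],
  [[0,0,0],[0,0,0]],
])

```text
time_s: 15.6
ee_pos: [462.7, 144.0, 392.9]
ee_rot: [-180.0, 0.1, 25.1]
force: [0.3, -0.0, 0.6]
gripper_width: 64.0
gripper_force: 0.0
```

```bash
python3 rec.py empty394
```

```text
empty394 15.6 [462.73 143.95 392.86] [ 1.5924e+01  6.5900e+00  7.7588e+01 -5.0000e-03  9.5961e+01  8.0782e+01] [ 1.0000e-03 -3.1624e+01 -2.4988e+01  4.7000e-02 -6.0000e-02] 0.521
```

Emit:
send_rows([
  [[0.09,0.012,0],[0,0,0]],
  [[0.09,0.012,0],[0,0,0]],
  [[0.09,0.012,0],[0,0,0]],
  [[0.09,0.012,0],[0,0,0]],
  [[0,0,0],[0,0,0]],
  [[0,0,0],[0,0,0]],
  [[0,0,0],[0,0,0]],
  [[0,0,0],[0,0,0]],
  [[0,0,0],[0,0,0]],
])

```text
time_s: 16.5
ee_pos: [635.1, 198.4, 395.8]
ee_rot: [180.0, -0.1, 25.1]
force: [-0.9, -0.2, 0.2]
gripper_width: 64.0
gripper_force: 0.0
```

```bash
python3 rec.py emptyout; python3 - <<'E'
from h import *
import json
from scipy.optimize import least_squares
P=[json.loads(l) for l in open('log.txt')]
D=[[18.312,89.639,np.hypot(244.297,520.542),197.076],[10.744,102.103,np.hypot(463.1,144),184.0],[11.659,103.925,np.hypot(463.09,144.007),164.533]]+[[p['q'][1],p['q'][2],np.hypot(*p['p'][:2]),p['p'][2]] for p in P]
D=np.array(D);D=np.delete(D,1,0)
def f(v):
    a,b,L1,L2,ph=v; q2=np.radians(D[:,0]);q=np.radians(D[:,0]+D[:,1]+ph)
    return np.r_[a+L1*np.sin(q2)+L2*np.sin(q)-D[:,2], b+L1*np.cos(q2)+L2*np.cos(q)-D[:,3]]
s=least_squares(f,[0,100,400,400,0],x_scale=[100,100,100,100,5]);print(s.x.round(2),s.fun.round(2))
a,b,L1,L2,ph=s.x;q2=np.radians(10.744);e=P[0]['e']
for t,l in((-34.205-e[1],485-a),(-23.278-e[2],485-a-L1*np.sin(q2))): print('dtau',t,'lever',l,'g',-t/l*1e6/9.81)
E
```

```text
emptyout 16.5 [635.09 198.44 395.85] [ 1.63650e+01  2.53280e+01  5.11230e+01 -5.00000e-03  1.03419e+02
  8.12200e+01] [-3.0000e-03 -4.8631e+01 -2.4537e+01  4.6000e-02 -9.2000e-02] 0.295
[  -1.17 -216.67  596.06  417.91    3.41] [ 0.29 -0.14 -0.15  0.17 -0.17 -0.08  0.01  0.04  0.2  -0.17]
dtau -1.0569628047943098 lever 486.1718991153541 g 221.61586338877441
dtau -0.8216931848525988 lever 375.05444875589393 g 223.32963507949833
```

Torque gives 222 g at joint 2 and 223 g at joint 3. Wrist force gives about 245 ± 12 g. I return, regrasp and weigh once more.

```bash
python3 -c "
from h import *
avg2(15);legs([(463.1,144,394),(463.1,144,164.3)])"
```

```text
[ 1.62000e-01 -4.10000e-02 -3.90000e-02  1.10000e-02 -1.00000e-03
 -1.00000e-03  1.00000e-03 -4.94440e+01 -2.46900e+01  4.60000e-02
 -7.00000e-02 -0.00000e+00  1.63650e+01  2.54830e+01  5.10780e+01
 -5.00000e-03  1.03414e+02  8.12230e+01  1.69000e+01]
sd [0.614 0.375 0.531 0.044 0.021 0.041 0.001 0.159 0.029 0.    0.005 0.
 0.001 0.059 0.018 0.001 0.001 0.001 0.216]
from [636.3 198.8 393.9] [1.800e+02 1.000e-02 2.514e+01]
(463.1, 144, 394) 4 rows of [-0.09  -0.012 -0.   ]
(463.1, 144, 164.3) 5 rows of [ 0.     -0.      0.0919]
```

Emit:
send_rows([
  [[-0.09,-0.012,0],[0,0,0]],
  [[-0.09,-0.012,0],[0,0,0]],
  [[-0.09,-0.012,0],[0,0,0]],
  [[-0.09,-0.012,0],[0,0,0]],
  [[0,0,0.09],[0,0,0]],
  [[0,0,0.09],[0,0,0]],
  [[0,0,0.06],[0,0,0]],
  [[0,0,0],[0,0,0]],
  [[0,0,0],[0,0,0]],
  [[0,0,0],[0,0,0]],
], grip=0)

```text
time_s: 18.25
ee_pos: [464.5, 144.4, 276.2]
ee_rot: [180.0, -0.2, 25.1]
force: [-0.6, 0.4, 1.0]
gripper_width: 91.4
gripper_force: 0.0
```

Emit:
send_rows([
  [[0,0,0.09],[0,0,0]],
  [[0,0,0.07],[0,0,0]],
  [[0,0,0.03],[0,0,0]],
  [[0,0,0.02],[0,0,0]],
  [[0,0,0.01],[0,0,0]],
  [[0,0,0],[0,0,0]],
  [[0,0,0],[0,0,0]],
  [[0,0,0],[0,0,0]],
])

```text
time_s: 19.05
ee_pos: [463.9, 144.2, 165.1]
ee_rot: [180.0, -0.1, 25.1]
force: [0.0, -0.0, 0.0]
gripper_width: 91.3
gripper_force: 0.0
```

Emit:
send_rows([
  [[0,0,0],[0,0,0]],
  [[0,0,0],[0,0,0]],
  [[0,0,0],[0,0,0]],
  [[0,0,0],[0,0,0]],
  [[0,0,0],[0,0,0]],
  [[0,0,0],[0,0,0]],
  [[0,0,0],[0,0,0]],
  [[0,0,0],[0,0,0]],
  [[0,0,0],[0,0,0]],
], grip=1, grip_force=45)

```text
time_s: 19.95
ee_pos: [463.1, 144.0, 164.0]
ee_rot: [180.0, 0.0, 25.1]
force: [-0.7, 0.0, 0.1]
gripper_width: 48.6
gripper_force: 45.0
```

Emit:
send_rows([
  [[0,0,-0.01],[0,0,0]],
  [[0,0,-0.01],[0,0,0]],
  [[0,0,-0.01],[0,0,0]],
  [[0,0,-0.01],[0,0,0]],
  [[0,0,0],[0,0,0]],
  [[0,0,0],[0,0,0]],
  [[0,0,0],[0,0,0]],
  [[0,0,0],[0,0,0]],
  [[0,0,0],[0,0,0]],
  [[0,0,0],[0,0,0]],
])

```text
time_s: 20.95
ee_pos: [463.0, 144.0, 183.9]
ee_rot: [180.0, 0.0, 25.1]
force: [0.6, -0.0, -2.3]
gripper_width: 48.5
gripper_force: 45.0
```

```bash
python3 -c "
from h import *
avg2(20);legs([(463.1,144,275),(525.8,-106.2,275),(525.8,-106.2,158)])
s=state();print(s['gripper_width'],s['effort'],s['ee_pos'])"
```

```text
[-4.00000e-02  4.60000e-02 -2.04400e+00  3.00000e-03  1.00000e-03
  5.00000e-03  0.00000e+00 -3.42010e+01 -2.32740e+01  4.40000e-02
 -7.00000e-02 -0.00000e+00  1.59200e+01  1.07450e+01  1.02103e+02
 -6.00000e-03  6.71520e+01  8.07810e+01  2.14750e+01]
sd [0.466 0.545 0.538 0.03  0.035 0.029 0.001 0.004 0.005 0.    0.001 0.
 0.001 0.003 0.002 0.001 0.001 0.001 0.288]
from [463.1 144.  184.1] [179.99  -0.    25.14]
(463.1, 144, 275) 2 rows of [-0.      0.     -0.0909]
(525.8, -106.2, 275) 6 rows of [-0.0165  0.0844  0.    ]
(525.8, -106.2, 158) 3 rows of [-0.    -0.     0.078]
48.55438836386359 [ 7.60239163e-04 -3.42056608e+01 -2.32772827e+01  4.38293349e-02
 -7.03335134e-02 -2.81113023e-05] [463.1052706  144.00908139 184.05230313]
```

The four loaded sets average 2.23 N against a 0.03 N tare, or about 230 ± 9 g, and the torques say about 222 g. Both are under 250 g, so the cartridge is fresh and goes in the square dock.

Emit:
send_rows([
  [[0,0,-0.09],[0,0,0]],
  [[0,0,-0.092],[0,0,0]],
  [[-0.0165,0.0844,0],[0,0,0]],
  [[-0.0165,0.0844,0],[0,0,0]],
  [[-0.0165,0.0844,0],[0,0,0]],
  [[-0.0165,0.0844,0],[0,0,0]],
  [[-0.0165,0.0844,0],[0,0,0]],
  [[-0.0165,0.0844,0],[0,0,0]],
  [[0,0,0.05],[0,0,0]],
  [[0,0,0.05],[0,0,0]],
])

```text
time_s: 22.95
ee_pos: [526.5, -107.9, 224.7]
ee_rot: [179.9, -0.1, 25.0]
force: [-0.3, -0.6, -2.3]
gripper_width: 48.9
gripper_force: 45.0
```

Emit:
send_rows([
  [[0,0,0.05],[0,0,0]],
  [[0,0,0.04],[0,0,0]],
  [[0,0,0.02],[0,0,0]],
  [[0,0,0],[0,0,0]],
  [[0,0,0],[0,0,0]],
  [[0,0,0],[0,0,0]],
  [[0,0,0],[0,0,0]],
])

```text
time_s: 23.65
ee_pos: [526.5, -106.3, 171.2]
ee_rot: [179.9, -0.1, 25.1]
force: [-0.2, 0.1, -1.3]
gripper_width: 48.6
gripper_force: 45.0
```

```bash
python3 - <<'E'
from h import *
W=grab_frame('wrist');S=grab_frame('side')
up=lambda im,x,y,w,h:cv2.resize(im[y:y+h,x:x+w],(400,300),interpolation=cv2.INTER_CUBIC)
save(np.hstack([up(W,220,180,240,180),up(S,300,150,120,90)]),'in1.png')
legs([(525.8,-106.2,163)])
E
```

```text
from [ 526.2 -106.3  170.8] [ 1.7994e+02 -6.0000e-02  2.5150e+01]
(525.8, -106.2, 163) 1 rows of [-0.0007 -0.0005  0.0156]
```

View pics/in1.png

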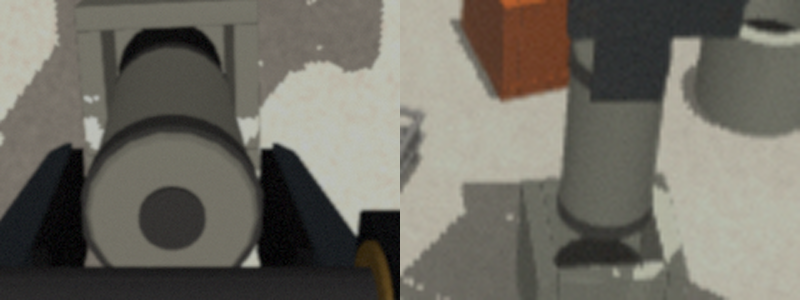

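The cartridge hangs centred over the square bore, still just above the rim (wrist crop at (180,150), side crop at (605,200)). I lower it into the bore.

Emit:
send_rows([
  [[0,0,0.02],[0,0,0]],
  [[0,0,0.02],[0,0,0]],
  [[0,0,0.02],[0,0,0]],
  [[0,0,0.008],[0,0,0]],
  [[0,0,0],[0,0,0]],
  [[0,0,0],[0,0,0]],
])

```text
time_s: 24.35
ee_pos: [526.0, -106.3, 136.0]
ee_rot: [180.0, 0.0, 25.1]
force: [0.3, 0.2, -1.8]
gripper_width: 48.7
gripper_force: 45.0
```

Emit:
send_rows([
  [[0,0,0.004],[0,0,0]],
  [[0,0,0.004],[0,0,0]],
  [[0,0,0.004],[0,0,0]],
  [[0,0,0.004],[0,0,0]],
  [[0,0,0],[0,0,0]],
])

```text
time_s: 24.85
ee_pos: [525.6, -106.2, 127.7]
ee_rot: [-180.0, 0.0, 25.1]
force: [-0.2, -0.2, -1.6]
gripper_width: 48.5
gripper_force: 45.0
```

Emit:
send_rows([
  [[0,0,0.004],[0,0,0]],
  [[0,0,0.004],[0,0,0]],
  [[0,0,0.004],[0,0,0]],
  [[0,0,0],[0,0,0]],
])

```text
time_s: 25.25
ee_pos: [526.2, -106.3, 122.5]
ee_rot: [180.0, -0.0, 25.1]
force: [-0.7, 0.5, 2.9]
gripper_width: 48.6
gripper_force: 45.0
```

Emit:
send_rows([
  [[0,0,0.003],[0,0,0]],
  [[0,0,0.003],[0,0,0]],
  [[0,0,0.003],[0,0,0]],
  [[0,0,0],[0,0,0]],
])

```text
time_s: 25.65
ee_pos: [526.0, -106.3, 117.4]
ee_rot: [180.0, -0.0, 25.1]
force: [0.4, 1.1, 3.2]
gripper_width: 48.8
gripper_force: 45.0
```

Emit:
send_rows([
  [[0,0,0.002],[0,0,0]],
  [[0,0,0],[0,0,0]],
])

```text
time_s: 25.85
ee_pos: [526.0, -106.3, 116.4]
ee_rot: [180.0, -0.0, 25.1]
force: [0.2, 0.4, 3.2]
gripper_width: 48.4
gripper_force: 45.0
```

Emit:
send_rows([
  [[0,0,0.002],[0,0,0]],
  [[0,0,0],[0,0,0]],
])

```text
time_s: 26.05
ee_pos: [525.9, -106.3, 115.5]
ee_rot: [180.0, -0.0, 25.1]
force: [1.0, 0.5, 3.2]
gripper_width: 48.6
gripper_force: 45.0
```

Emit:
send_rows([
  [[0,0,0.002],[0,0,0]],
  [[0,0,0.0015],[0,0,0]],
  [[0,0,0],[0,0,0]],
])

```text
time_s: 26.35
ee_pos: [525.9, -106.3, 113.7]
ee_rot: [180.0, -0.0, 25.1]
force: [0.9, 0.5, 2.8]
gripper_width: 48.6
gripper_force: 45.0
```

Emit:
send_rows([
  [[0,0,0.002],[0,0,0]],
  [[0,0,0.0015],[0,0,0]],
  [[0,0,0],[0,0,0]],
])

```text
time_s: 26.65
ee_pos: [526.2, -106.2, 112.6]
ee_rot: [180.0, -0.0, 25.1]
force: [0.2, 0.6, 7.0]
gripper_width: 48.8
gripper_force: 45.0
```

Emit:
send_rows([
  [[0,0,0],[0,0,0]],
  [[0,0,0],[0,0,0]],
])

```text
time_s: 26.85
ee_pos: [526.1, -106.2, 112.6]
ee_rot: [180.0, -0.0, 25.1]
force: [-0.5, -0.3, 6.6]
gripper_width: 48.6
gripper_force: 45.0
```

Emit:
send_rows([
  [[0,0,0.001],[0,0,0]],
  [[0,0,0],[0,0,0]],
  [[0,0,0],[0,0,0]],
])

```text
time_s: 27.15
ee_pos: [526.2, -106.2, 112.4]
ee_rot: [180.0, -0.1, 25.1]
force: [-0.3, 0.1, 8.5]
gripper_width: 48.7
gripper_force: 45.0
```

Emit:
send_rows([
  [[0,0,0.0015],[0,0,0]],
  [[0,0,0],[0,0,0]],
  [[0,0,0],[0,0,0]],
])

```text
time_s: 27.45
ee_pos: [526.4, -106.1, 112.1]
ee_rot: [180.0, -0.1, 25.1]
force: [-1.0, 0.1, 10.0]
gripper_width: 48.7
gripper_force: 45.0
```

Emit:
send_rows([
  [[0,0,0.002],[0,0,0]],
  [[0,0,0],[0,0,0]],
  [[0,0,0],[0,0,0]],
])

```text
time_s: 27.75
ee_pos: [526.6, -106.1, 111.7]
ee_rot: [179.9, -0.1, 25.1]
force: [-0.8, 1.0, 13.0]
gripper_width: 48.8
gripper_force: 45.0
```

Emit:
send_rows([
  [[0,0,0.0015],[0,0,0]],
  [[0,0,0],[0,0,0]],
  [[0,0,0],[0,0,0]],
  [[0,0,0],[0,0,0]],
])

```text
time_s: 28.15
ee_pos: [526.8, -106.1, 111.4]
ee_rot: [179.9, -0.2, 25.1]
force: [-1.6, 0.7, 16.2]
gripper_width: 48.6
gripper_force: 45.0
```

The stop is felt: the force rises about 8 N/mm after the steady friction slide, with a peak press of about 18 N. I relax slightly, then let go.

Emit:
send_rows([
  [[0,0,-0.003],[0,0,0]],
  [[0,0,-0.002],[0,0,0]],
  [[0,0,0],[0,0,0]],
])

```text
time_s: 28.45
ee_pos: [526.2, -106.2, 112.4]
ee_rot: [180.0, -0.1, 25.1]
force: [-0.0, 0.6, 7.4]
gripper_width: 48.8
gripper_force: 45.0
```

Emit:
send_rows([
  [[0,0,0],[0,0,0]],
  [[0,0,0],[0,0,0]],
  [[0,0,0],[0,0,0]],
  [[0,0,0],[0,0,0]],
  [[0,0,0],[0,0,0]],
  [[0,0,0],[0,0,0]],
  [[0,0,0],[0,0,0]],
  [[0,0,0],[0,0,0]],
], grip=0)

```text
time_s: 29.25
ee_pos: [525.9, -106.2, 111.5]
ee_rot: [180.0, 0.0, 25.1]
force: [-0.0, -0.8, 0.3]
gripper_width: 91.2
gripper_force: 0.0
```

Emit:
send_rows([
  [[0,0,-0.03],[0,0,0]],
  [[0,0,-0.06],[0,0,0]],
  [[0,0,-0.09],[0,0,0]],
  [[0,0,-0.09],[0,0,0]],
  [[-0.05,0,-0.06],[0,0,0]],
  [[-0.06,0,0],[0,0,0]],
  [[0,0,0],[0,0,0]],
  [[0,0,0],[0,0,0]],
  [[0,0,0],[0,0,0]],
])

```text
time_s: 30.15
ee_pos: [476.4, -129.3, 276.0]
ee_rot: [-180.0, 0.0, 25.1]
force: [-0.3, -0.3, -0.1]
gripper_width: 91.5
gripper_force: 0.0
```

```bash
python3 - <<'E'
from fit import *
k=calibration('wrist');W=grab_frame('wrist');ks=calibration('side');S=grab_frame('side')
p=proj(k,(526,-106,100)).astype(int);print(p,state()['ee_pos'])
x,y=np.clip(p[0]-80,0,480),np.clip(p[1]-60,0,360)
up=lambda im,x,y,w,h:cv2.resize(im[y:y+h,x:x+w],(400,300),interpolation=cv2.INTER_CUBIC)
save(np.hstack([up(W,x,y,160,120),up(S,300,150,120,90)]),'fin.png')
for c in('wrist','side'):
    print(c,[(round(d['p'],2),d['bbox']) for d in trace(c,'cartridge')[:2]])
for z in(125,130,135,139): print(z,proj(ks,(526,-106,z)).round(1),proj(k,(526,-106,z)).round(1))
E
```

```text
[321 151] [ 476.51286065 -129.22185385  275.84372217]
wrist [(0.66, [290.2, 124.4, 65.8, 62.1])]
side [(0.86, [348.2, 180.3, 28.4, 49.4])]
125 [362.7 197.5] [321.8 153.2]
130 [362.9 195.3] [321.8 153.6]
135 [363.1 193.2] [321.8 154.1]
139 [363.3 191.4] [321.8 154.5]
```

View pics/fin.png

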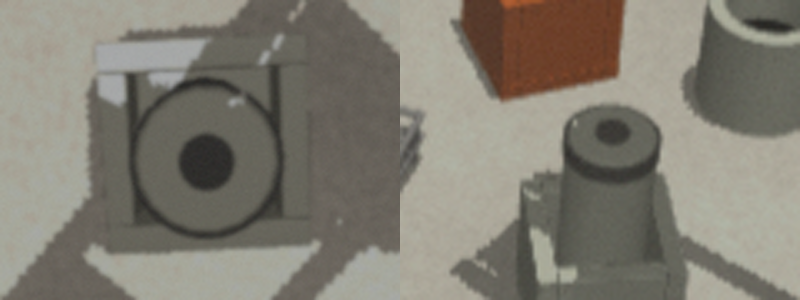

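The cartridge stands upright and centred in the white square dock (stub at (205,160) in the wrist crop and (612,130) in the side crop). The stub's height of about 142 mm matches a base at about 30 mm on the pad, and the gripper is clear.

```bash
python3 -c "
from workcell import *
print(job_done())"
```

```text
the job is handed in; nothing more can be done
None
```

The cartridge weighed about 225 g, so it is fresh: it now stands upright in the white square dock with the pad pressed to its stop (about 18 N peak), the gripper is clear, and the job is handed in at about 30 s.

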